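# Unlock and open the console's access panel

### The job

Take the square-socket key from the wooden rack, unlock the sloping access panel of the blue console by pushing its key home on the square spindle, pressing it in and giving the latch a full quarter turn clockwise, and leave the key on the spindle. Then swing the panel up by its handle, fully open to its stop, and let go. Leave the other key and the other things on the bench where they are.

Things in the scene. Friction and masses are not known exactly. Their poses are not given: they have to be found in the camera images.
- key: The key that fits, all steel, upright in either of the rack's two pockets. Square barrel 20.4 mm outside, 34 mm long, with a 13.6 mm square socket 24 mm deep in its end; round neck 14 mm; flat rectangular paddle 12 mm thick (its x), 44 mm wide (its y), from 44 to 78 mm above the origin. About 120 g. Origin: centre of the socket's mouth, its lower end; z towards the paddle.
- spare_key: The other key, which does not fit: round solid barrel 18 mm across and a round disc grip 42 mm across, 12 mm thick; same length. Stands in the other pocket; to be left there. Origin and z as for the key.
- rack: Fixed wooden block 60 (x) x 150 (y) x 25 mm with two square pockets 25 mm wide and 18 mm deep, 38 mm either side of its centre along its y; origin at the centre of its underside. A key in it stands 7 mm above the bench, its paddle's width along the rack's y.
- console: Fixed blue machine console 0.24 (x) x 0.32 (y) m, 0.19 m high at the back; the grey access panel forms its front slope, 28 degrees from level, facing the robot and upwards (-x of the console). Origin at the centre of its underside.
- spindle_tip (a point): Centre of the tip of the latch's square steel spindle, low on the panel, at its right as seen from the robot. 12 mm square, standing 32 mm off the panel; its last 5 mm are a cone narrowing to 7 mm. z points out of the panel along the spindle (28 degrees from vertical while the panel is shut); x and y are square to the spindle's flats and turn with the latch.
- spindle_seat (a point): Point on the spindle's axis 24 mm below its tip, axes as spindle_tip: the key's origin lies here when the key is pushed home (any of the four ways round). The key fits with 0.8 mm play all round and stays on by itself, also on the open panel.
- panel_handle (a point): Middle of the round grip bar of the panel's handle: bar 10 mm thick, 70 mm long along its y, its axis 40 mm off the panel's face (35 mm clear under the bar). Axes of the panel: x up the slope towards the hinge, y along the hinge, z out of the panel. The spindle lies 130 mm from it towards -y and 20 mm towards +x.
- panel_hinge (a point): Middle of the hinge line along the panel's upper edge, axes as panel_handle; the handle bar is 150 mm down the slope from it and 44 mm out.
- panel (a joint): Opening angle of the panel, rad: 0 shut, 1.3 fully open at its stop; opening turns it about +y of panel_hinge, the handle rising up and away from the robot. The hinge is stiff (0.75 N m): the panel stays where it is left. Held shut by the latch's cam until the latch has turned about 1.1 rad.
- latch (a joint): Angle of the latch, rad: starts at 0 to 0.12 (locked); a quarter turn clockwise, seen facing the panel's outside, brings it to 1.57 (stop at 1.62). The spindle is sprung: 6 N starts it moving in, 12 N has it fully in (7 mm). It turns past 0.2 rad only while pressed in 5 mm or more; beyond 0.8 rad it may spring out again and stays turned.
- casting: Bystander: round machined aluminium casting, 104 mm across, 36 mm high; origin at the centre of its underside. To be left alone.
- wrench: Bystander: steel open-ended wrench lying flat; origin at the centre of its underside. To be left alone.
- screwdriver: Bystander: screwdriver lying flat; origin at the centre of its underside. To be left alone.
- oil_can: Bystander: red metal can, 56 mm across, 120 mm high; origin at the centre of its underside. To be left alone.
- vee_block: Bystander: dark steel vee block 60 x 40 x 38 mm; origin at the centre of its underside. To be left alone.
- collar: Bystander: brass disc 44 mm across, 20 mm high; origin at the centre of its underside. To be left alone.
There are look-alikes about, which are no part of the job. Leave any red or turquoise look-alike of the key alone.

How it is judged:
On the way, in this order (a step that is already met when the one before it is completed fails the run):
1. the right key is pushed home on the spindle, latch still locked (distance between key and spindle_seat below 0.007 m and angle between the z axis of key and the z axis of spindle_tip, either way round below 0.25 rad and value of joint latch below 0.4 rad), for 0.1 s.
2. the latch is turned a quarter turn with the key, panel still shut (distance between key and spindle_seat below 0.007 m and angle between the z axis of key and the z axis of spindle_tip, either way round below 0.25 rad and value of joint latch above 1.25 rad and value of joint panel below 0.15 rad), for 0.2 s.
3. the panel is swung fully open (value of joint panel above 1.1 rad), for 0.2 s.
At the end, for the whole second after the job is handed in: The panel is open to at least 1.1 rad and at rest, the latch is unlocked (beyond 1.25 rad), and the key is still home on the spindle (socket mouth within 9 mm of spindle_seat, axes within 0.35 rad, so it may droop with its play), at rest (value of joint panel above 1.1 rad and value of joint latch above 1.25 rad and distance between key and spindle_seat below 0.009 m and angle between the z axis of key and the z axis of spindle_tip, either way round below 0.35 rad and velocity of joint panel below 0.05 rad/s and linear speed of key below 0.03 m/s); the robot touches nothing.
It fails at once if the other key moved more than 30 mm (distance of spare_key from where it was at the start of the episode above 0.03 m).
It fails at once if a bystander moved more than 30 mm (distance of any of casting, wrench, screwdriver, oil_can, vee_block, collar from where it was at the start of the episode above 0.03 m).
It also fails if it takes over 62 s, if anything falls off the work surface, if the arm or the gripper's body presses on something with over 40 N, if the wrist force passes 120 N, or if a joint passes its speed limit or range.

### The arm

A 6-joint arm with a two-finger parallel gripper is mounted at the origin on the work surface. World frame = base frame: x ahead of the robot, y to its left, z up, the work surface at z = 0. Lengths are in m, angles in rad, forces in N, time in s.
With the tool pointing down it reaches from about 0.25 to 0.725 m from the base axis. Payload 9.7 kg.
Tool frame: the origin (TCP) lies at the centre of the arm's flange, where the gripper is bolted on; the fingertips stand 173 mm ahead of it and the grasp point (between the pads) lies 155 mm ahead of it (arm.tcp_to_tips is the distance from the TCP to the fingertips, in m); z points along the fingers, y is the line along which they close (so a half turn about z gives the same grasp; the last joint's range is limited). The gripper opens to 85 mm and grips with 20 to 120 N. Pads are 22 mm wide; open, the fingers measure 114 mm over their backs; the gripper's body (76 mm by 85 mm) begins 54 mm behind the grasp point. The pads swing forward as they close: fully open they stand 13 mm farther back than shut.
Start: joints at [-1.264, 0.087, 0.176, 1.66, 0, 1.571], TCP at [0.166, -0.524, 0.405] pointing down, gripper open.
Joint ranges: [-3.13, 3.13], [-0.85, 1.81], [-1.15, 1.24], [-2.2, 2.28], [-1.44, 1.52], [-3.14, 3.14]. Speed limits (rad/s): [2.22, 2.22, 2.57, 3.14, 3.14, 3.14].

### API

Orientations are given as a unit quaternion [w, x, y, z].
In Python, from workcell import arm, observe, imaging, ticket gives the robot as it stands. Calls block until the motion is done:
- arm.move_pose(position, orientation): joint-space move of the TCP to a pose.
- arm.line_to(position, speed=0.15, ori=None, f_stop=None): straight line of the TCP; ori=None keeps the orientation; speed is the mean speed in m/s. With f_stop (N) it stops when the force on the tool has changed by that much, and returns True; else False.
- arm.set_joints(angles): joint-space move.
- arm.set_gripper(opening, grip_force=None): finger opening in m; grip_force is the grip in N (None keeps the last); returns when the fingers have stopped.
- arm.pause(seconds).
- arm.inverse_kinematics(position, orientation): joint angles nearest the present ones, or None.
- observe(): the state.
- imaging.get_image(name): name is "side" or "top"; returns the picture (400x640x3 uint8, red, green, blue); there is no depth.
- imaging.camera_model(name): a dict with "fx", "fy", "cx", "cy" (pixels), "R" (3x3) and "t" (3): a world point X has camera coordinates R X + t. Camera axes: x right, y down, z forward; pixel columns grow to the right and rows downward; lengths in m; the calibration is good to about 2 mm. A picture is of the moment at which its call begins. camera_model takes no time and is no camera call.
A pose or a line that the arm cannot do raises arm.IKError and nothing moves.
- ticket.finish_job(): hands the job in; it is judged then, once.
The state is a dict: "time_s": time; "joint_positions": joint angles; "qd": joint speeds; "joint_efforts": joint torques, N m; "eef_pos": TCP position; "eef_rot": TCP orientation; "force": force on the tool from outside, world axes, zero at the start; "ft_torque": the same for the moment, N m; "opening": finger opening in m; "finger_force": force on a finger pad.
Only numpy, scipy, OpenCV 4.12 (cv2) and the standard library are available. Lean on these libraries where they do the work, as an engineer would, in place of code of your own. Each camera call takes 0.05 s, during which the arm holds its last target. There are 200 camera calls.

## Working session

There is one attempt and no reset: what is moved stays moved. The work goes in short steps, each a Python script; the robot and the scene stay as the last script left them, time stands still between calls to the robot, and variables do not carry over. Pictures are saved under pics/ and viewed, at most 10 in all, crops included, and the job is handed in when it is done.

```bash
ls; mkdir -p pics; python3 - <<'E'
from workcell import arm, observe, imaging, ticket
import cv2
for n in("side","top"):
    im=imaging.get_image(n); cv2.imwrite(f"pics/{n}0.png",im[:,:,::-1]); 
    m=imaging.camera_model(n); print(n,{k:(v.round(3).tolist() if hasattr(v,'round') and hasattr(v,'tolist') else v) for k,v in m.items()})
o=observe(); print(o)
E
```

```text
pics
side {'fx': 503.50870940609656, 'fy': 503.50870940609656, 'cx': 321.36703228940627, 'cy': 203.1975388029416, 'R': [[-0.997, -0.077, 0.017], [-0.064, 0.667, -0.742], [0.045, -0.741, -0.67]], 't': [0.544, 0.162, 1.412]}
top {'fx': 456.5107346266324, 'fy': 456.5107346266324, 'cx': 318.2236030739424, 'cy': 194.09984890439642, 'R': [[0.007, -1.0, 0.004], [-0.994, -0.007, -0.109], [0.11, -0.004, -0.994]], 't': [-0.014, 0.54, 1.37]}
{'time_s': 0.1, 'joint_positions': array([-1.26397538e+00,  8.73934385e-02,  1.75231376e-01,  1.65978958e+00,
       -8.14875602e-06,  1.57077904e+00]), 'qd': array([ 0.00139601, -0.00099813,  0.0022302 ,  0.00120396, -0.00029449,
       -0.00181221]), 'joint_efforts': array([ 9.08831043e-05, -5.21561372e+01,  4.65652049e+01,  1.60157861e-02,
       -5.41572308e-05,  1.59085494e-05]), 'eef_pos': array([ 0.1661168 , -0.5243189 ,  0.40406948]), 'eef_rot': array([-5.70249681e-04,  9.88254188e-01,  1.52817953e-01, -9.22928315e-05]), 'force': array([-0.12992386,  0.29116852, -0.32216525]), 'ft_torque': array([ 0.0797568 ,  0.06913666, -0.01757972]), 'finger_force': 0.0, 'opening': 0.0855641623474168}
```

View pics/side0.png

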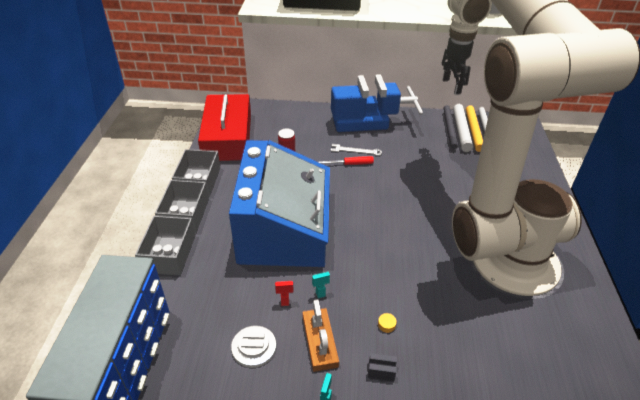

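View pics/top0.png

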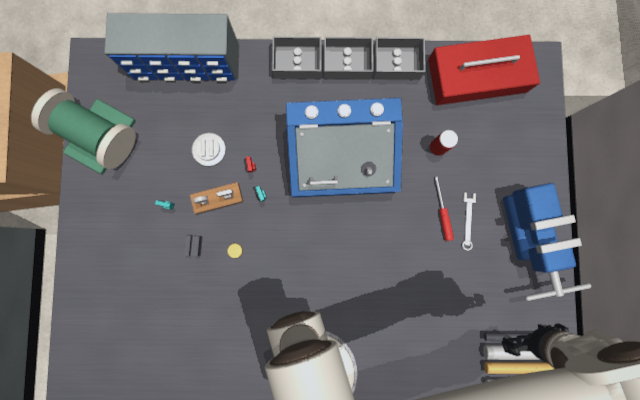

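The side view shows the rack near (320,338) with two keys, and the console at (285,205). The top view shows the rack near (216,198), the handle near (323,182) and the spindle near (370,170). I'll enlarge these areas.

```bash
python3 - <<'E'
import cv2, numpy as np
s=cv2.imread("pics/side0.png");t=cv2.imread("pics/top0.png")
def c(im,x,y,w,h,k):return cv2.resize(im[y:y+h,x:x+w],None,fx=k,fy=k,interpolation=cv2.INTER_CUBIC)
A=np.zeros((600,800,3),np.uint8)
for (im,x,y,w,h,k,px,py) in [(s,290,285,60,95,5,0,0),(t,185,175,62,45,6,310,0),(s,250,150,90,90,3,0,480-155),(t,290,120,115,80,4,310,280)]:
    q=c(im,x,y,w,h,k); q=q[:600-py,:800-px]; A[py:py+q.shape[0],px:px+q.shape[1]]=q
# put side console elsewhere: full pic
cv2.imwrite("pics/z1.png",A)
q=c(s,262,145,75,90,6);cv2.imwrite("pics/z2.png",q)
E
```

```text
(no output)
```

View pics/z1.png

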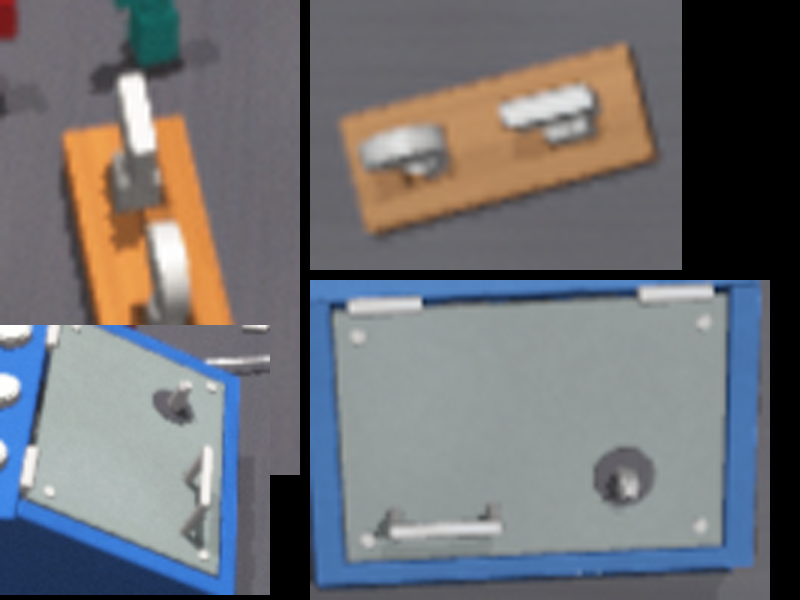

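View pics/z2.png

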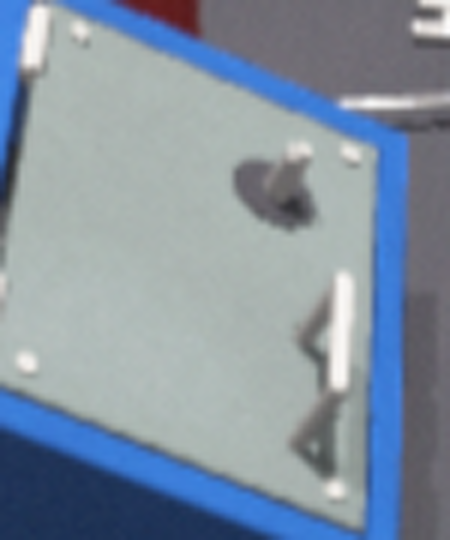

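The side picture shows the key (rectangular paddle) with its bright top edge near (317,307), and the spindle tip near (311,169.5). In the top picture, the paddle top is near (224,192) and the right pocket holds the key. Next I'll measure with masks.

```bash
cat > h.py <<'E'
import numpy as np, cv2
from workcell import imaging
M={n:imaging.camera_model(n) for n in("side","top")}
for m in M.values():
    m["R"]=np.array(m["R"]);m["t"]=np.array(m["t"]);m["K"]=np.array([[m["fx"],0,m["cx"]],[0,m["fy"],m["cy"]],[0,0,1]]);m["P"]=m["K"]@np.c_[m["R"],m["t"]]
def proj(n,X): q=M[n]["P"]@np.r_[X,1]; return q[:2]/q[2]
def tri(s,t):
    X=cv2.triangulatePoints(M["side"]["P"],M["top"]["P"],np.array(s,float).reshape(2,1),np.array(t,float).reshape(2,1)).ravel()
    X=X[:3]/X[3]; return X,(proj("side",X)-s).round(2),(proj("top",X)-t).round(2)
def ray(n,p,z):
    m=M[n];d=m["R"].T@np.linalg.inv(m["K"])@np.r_[p,1];c=-m["R"].T@m["t"];return c+d*(z-c[2])/d[2]
def quad(mask):
    c=max(cv2.findContours(mask,cv2.RETR_EXTERNAL,cv2.CHAIN_APPROX_NONE)[0],key=cv2.contourArea)
    return cv2.approxPolyN(c,4,ensure_convex=True).reshape(4,2).astype(float),cv2.contourArea(c)
E
python3 - <<'E'
from h import *
S=cv2.imread("pics/side0.png");T=cv2.imread("pics/top0.png")
np.set_printoptions(precision=4,suppress=True)
def gm(im,x,y,w,h):
    hs=cv2.cvtColor(im,cv2.COLOR_BGR2HSV);m=((hs[...,1]<60)&(hs[...,2]>110)).astype(np.uint8)
    o=np.zeros_like(m);o[y:y+h,x:x+w]=m[y:y+h,x:x+w];return cv2.morphologyEx(o,cv2.MORPH_OPEN,np.ones((3,3),np.uint8))
qs,_=quad(gm(S,250,140,82,110));qt,_=quad(gm(T,290,115,110,80))
print(qs,qt)
def om(im,x,y,w,h):
    hs=cv2.cvtColor(im,cv2.COLOR_BGR2HSV);m=((hs[...,1]>90)&(hs[...,0]<22)&(hs[...,2]>60)).astype(np.uint8)
    o=np.zeros_like(m);o[y:y+h,x:x+w]=m[y:y+h,x:x+w];return o
rt,_=quad(om(T,185,178,62,40));print("rack top",rt)
P=np.array([ray("top",p,.025) for p in rt]);print(P)
rs,_=quad(om(S,295,303,50,72));print("rack side",rs);print([proj("side",p).round(1) for p in P])
def bright(im,x,y,w,h,th):
    m=(im[y:y+h,x:x+w].min(2)>th).astype(np.uint8);n,l,st,ce=cv2.connectedComponentsWithStats(m)
    for i in range(1,n):
        if st[i,4]>3:
            r=cv2.minAreaRect(np.argwhere(l==i)[:,::-1].astype(np.float32));print("  ",st[i,4],ce[i]+[x,y],(np.array(r[0])+[x,y]).round(1),np.round(r[1],1),round(r[2],1))
for nm,a in {"key side":(S,308,296,18,24,190),"key top":(T,215,185,22,14,190),"spin side":(S,300,165,18,18,170),"spin top":(T,358,158,24,22,170),"handle side":(S,311,186,14,28,190),"handle top":(T,305,175,36,12,190)}.items():
    print(nm);bright(*a)
def c(im,x,y,w,h,k):return cv2.resize(im[y:y+h,x:x+w],None,fx=k,fy=k,interpolation=cv2.INTER_NEAREST)
A=np.zeros((600,800,3),np.uint8)
for im,x,y,w,h,px,py in [(S,298,162,24,24,0,0),(T,358,158,24,24,300,0),(S,306,294,22,24,0,300),(T,214,182,24,24,300,300),]:
    A[py:py+h*12,px:px+w*12]=c(im,x,y,w,h,12)
A[0:280,600:800]=c(S,308,186,20,28,10);A[300:480,600:800]=c(T,306,172,40,36,5)
cv2.imwrite("pics/z3.png",A)
E
```

```text
[[324. 169.]
 [322. 233.]
 [256. 206.]
 [267. 144.]] [[393. 186.]
 [298. 190.]
 [295. 124.]
 [393. 120.]]
rack top [[242. 201.]
 [194. 214.]
 [190. 194.]
 [237. 182.]]
[[0.5171 0.2237 0.025 ]
 [0.4762 0.3694 0.025 ]
 [0.5376 0.384  0.025 ]
 [0.5759 0.2406 0.025 ]]
rack side [[340. 367.]
 [313. 371.]
 [301. 311.]
 [326. 307.]]
[array([326. , 307.4]), array([339.5, 361.3]), array([311.9, 365. ]), array([301.8, 311.2])]
key side
   71 [317.1127 307.2254] [317.2 307.3] [15.1  4.5] 78.7
key top
   45 [224.0222 192.2889] [224.1 192.4] [ 3.2 14.1] 76.0
spin side
   129 [310.0698 170.0543] [310.4 170.8] [23.6 12.1] 34.5
   13 [301.     180.5385] [301.5 180. ] [3. 4.] 0.0
spin top
   10 [369.7 171.5] [369.8 171.2] [3.5 2.5] 71.6
handle side
   62 [318.5484 199.5645] [318.5 199.5] [19.  3.] 90.0
handle top
   50 [323.66 181.84] [323.5 181.8] [ 1.8 25.1] 86.8
```

View pics/z3.png

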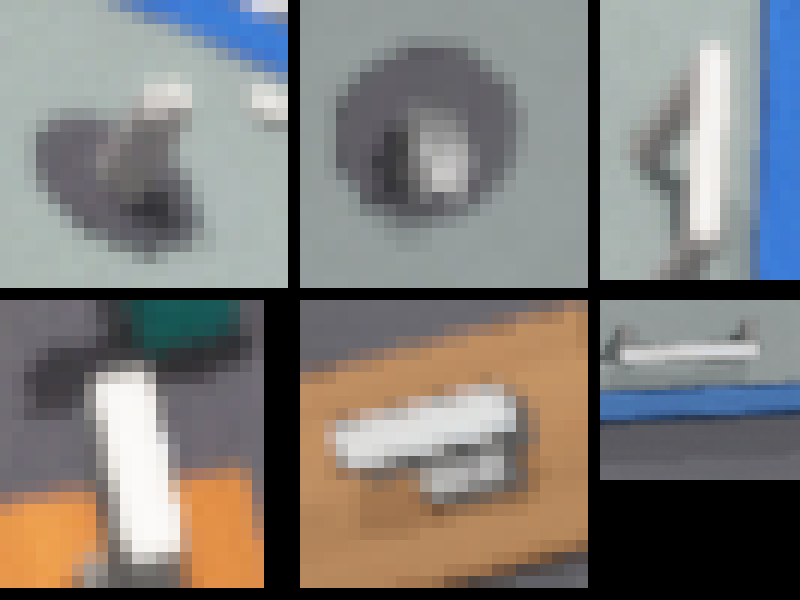

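Enlarged view: the spindle tip is at about (311.5,169.6) in side and (370,172) in top. The handle bar centre is (318.5,199.5) in side and (323.6,181.8) in top. The paddle top is (317.1,307.2) in side and (224.0,192.3) in top.

```bash
python3 - <<'E'
from h import *
np.set_printoptions(precision=4,suppress=True)
qs=[[324,169],[322,233],[256,206],[267,144]];qt=[[393,186],[298,190],[295,124],[393,120]]
print("keytop",*tri([317.15,307.25],[224.05,192.35]))
h=tri([318.5,199.5],[323.6,181.8]);sp=tri([311.5,169.6],[370,172]);print("handle",*h);print("spin",*sp)
C=[tri(a,b)[0] for a,b in zip(qs,qt)];print(np.array(C))
for a in (0,1):
    d=C[2-a]-C[1+0] if 0 else None
d=(C[1]-C[0])+(C[2]-C[3]);yaw=np.arctan2(-d[0],d[1]);print("yaw from hinge dir",yaw, "width",np.linalg.norm(C[1]-C[0]))
u=(C[3]-C[0])+(C[2]-C[1]);print("slope",np.degrees(np.arctan2(u[2],np.hypot(u[0],u[1]))),"len",np.linalg.norm(u)/2, "yaw2",np.arctan2(u[1],u[0]))
# handle yaw from top bar ends (angle 86.8 => -3.2deg)
D=h[0]-sp[0];yp=np.arctan2(-D[0],D[1])
for yaw in (yaw,0.02,0.04,0.06):
    cy,sy=np.cos(yaw),np.sin(yaw);a=np.radians(28)
    R=np.array([[cy,-sy,0],[sy,cy,0],[0,0,1]])@np.array([[np.cos(a),0,-np.sin(a)],[0,1,0],[np.sin(a),0,np.cos(a)]])
    print(yaw,"spin-handle in panel axes (20,-130,-8)",R.T@(sp[0]-h[0]))
# rack yaw
r=np.array([ray("top",p,.025) for p in [[242,201],[194,214],[190,194],[237,182]]]);d=(r[1]-r[0])+(r[2]-r[3]);print("rack yaw",np.arctan2(-d[0],d[1]),r.mean(0))
a=np.radians(-14.0);pt=np.array([224.05,192.35]);v=np.array([np.cos(a),np.sin(a)])
e=ray("top",pt-7*v,.085)-ray("top",pt+7*v,.085);print("paddle yaw top",np.arctan2(-e[0],e[1]),np.linalg.norm(e))
a=np.radians(78.7);v=np.array([np.cos(a),np.sin(a)]);pt=np.array([317.15,307.25])
e=ray("side",pt+7*v,.085)-ray("side",pt-7*v,.085);print("paddle yaw side",np.arctan2(-e[0],e[1]),np.linalg.norm(e))
E
```

```text
keytop [0.5365 0.2678 0.083 ] [-0.14 -0.03] [-0.01  0.14]
handle [ 0.5586 -0.0243  0.1613] [-0.3  -0.06] [-0.02  0.36]
spin [ 0.5886 -0.1541  0.1586] [-0.02 -0.  ] [-0.    0.03]
[[ 0.5566 -0.2269  0.1062]
 [ 0.5421  0.0488  0.1091]
 [ 0.7119  0.0555  0.1973]
 [ 0.726  -0.2137  0.1967]]
yaw from hinge dir 0.05245353406744119 width 0.2761479006824925
slope 27.731718094699552 len 0.19194481354254664 yaw2 0.05873146015021648
0.05245353406744119 spin-handle in panel axes (20,-130,-8) [ 0.0191 -0.1312 -0.0132]
0.02 spin-handle in panel axes (20,-130,-8) [ 0.0229 -0.1304 -0.0152]
0.04 spin-handle in panel axes (20,-130,-8) [ 0.0206 -0.1309 -0.014 ]
0.06 spin-handle in panel axes (20,-130,-8) [ 0.0182 -0.1314 -0.0128]
rack yaw 0.26750629054776137 [0.5267 0.3044 0.025 ]
paddle yaw top 0.2545673673302336 0.04097229303196833
paddle yaw side 0.24638978043083695 0.039561532985228735
```

```bash
cat >> h.py <<'E'
from scipy.spatial.transform import Rotation as Ro
def ori(z,y):
    z=np.array(z,float)/np.linalg.norm(z);y=np.array(y,float);y-=z*(y@z);y/=np.linalg.norm(y)
    q=Ro.from_matrix(np.c_[np.cross(y,z),y,z]).as_quat();return q[[3,0,1,2]]
RY=0.255; KEY=np.array([.5365,.2678,.007])
YAW=.052; RP=(Ro.from_euler('z',YAW)*Ro.from_euler('y',-28,degrees=True)).as_matrix()  # panel axes
TIP=np.array([.5878,-.1535,.161]); HAN=np.array([.5586,-.0243,.1613])-RP[:,2]*.001
HIN=HAN+RP@[.15,0,-.044]
GK=.217
def pin(kang): # tool y for key angle (clockwise) about outward normal, base option index
    return ori(-RP[:,2], RP@Ro.from_euler('z',-kang).as_matrix()@[0,1,0])
def arc(th): 
    return HIN+RP@Ro.from_euler('y',th).as_matrix()@np.array([-.15,0,.044])
E
python3 - <<'E'
from h import *
from workcell import arm,observe
np.set_printoptions(precision=3,suppress=True)
rx=np.array([np.cos(RY),np.sin(RY),0])
for s in(1,-1):print("rack",s,arm.inverse_kinematics(KEY+[0,0,.217],ori([0,0,-1],s*rx)))
for k in range(-2,3):
    for a in(0.06,1.66):
        print("ins",k,a,arm.inverse_kinematics(TIP+RP[:,2]*(GK-.024),pin(a+k*np.pi/2)),)
for th in(0,.65,1.33):
    p=arc(th);print(th,p,[arm.inverse_kinematics(p+[0,0,.153],ori([0,0,-1],s*RP[:,0])) for s in(1,-1)])
E
```

```text
rack 1 [ 0.463  0.21  -0.035  1.326  0.     1.779]
rack -1 [ 0.463  0.21  -0.035  1.326  0.    -1.363]
ins -2 0.06 [-0.347 -0.266 -0.346  1.035  0.183  2.845]
ins -2 1.66 [-0.347 -0.266 -0.346  1.035  0.183 -1.838]
ins -1 0.06 [-0.347 -0.266 -0.346  1.035  0.183 -1.867]
ins -1 1.66 [-0.347 -0.266 -0.346  1.035  0.183 -0.267]
ins 0 0.06 [-0.347 -0.266 -0.346  1.035  0.183 -0.296]
ins 0 1.66 [-0.347 -0.266 -0.346  1.035  0.183  1.304]
ins 1 0.06 [-0.347 -0.266 -0.346  1.035  0.183  1.274]
ins 1 1.66 [-0.347 -0.266 -0.346  1.035  0.183  2.874]
ins 2 0.06 [-0.347 -0.266 -0.346  1.035  0.183  2.845]
ins 2 1.66 [-0.347 -0.266 -0.346  1.035  0.183 -1.838]
0 [ 0.559 -0.024  0.16 ] [array([-0.043,  0.094,  0.008,  1.484,  0.   ,  1.475]), array([-0.043,  0.094,  0.008,  1.484,  0.   , -1.666])]
0.65 [ 0.571 -0.024  0.26 ] [array([-0.041,  0.143,  0.253,  1.68 ,  0.   ,  1.477]), array([-0.041,  0.143,  0.253,  1.68 ,  0.   , -1.664])]
1.33 [ 0.645 -0.02   0.333] [array([-0.031,  0.399,  0.713,  1.885,  0.   ,  1.488]), array([-0.031,  0.399,  0.713,  1.885,  0.   , -1.654])]
```

```bash
python3 - <<'E'
from h import *
from workcell import arm,observe
rx=np.array([np.cos(RY),np.sin(RY),0]);q=ori([0,0,-1],rx)
arm.move_pose(KEY+[0,0,.42],q)
arm.set_gripper(.05)
arm.line_to(KEY+[0,0,.217],.2,f_stop=15)
print(observe()["eef_pos"]-KEY)
arm.set_gripper(0,90);o=observe();print(o["opening"],o["finger_force"],o["time_s"])
arm.line_to(KEY+[0,0,.43],.2)
arm.move_pose(TIP+RP[:,2]*(GK+.03),pin(.06))
arm.pause(.3)
o=observe();print(o["opening"],o["finger_force"],o["time_s"],o["eef_pos"]-TIP-RP[:,2]*(GK+.03))
A=np.zeros((600,800,3),np.uint8)
for n,(x,y),px in(("side",(285,125),0),("top",(340,140),400)):
    im=imaging.get_image(n)[:,:,::-1];cv2.imwrite(f"pics/{n}1.png",im)
    A[:480,px:px+400]=cv2.resize(im[y:y+60,x:x+50],(400,480),interpolation=cv2.INTER_NEAREST)
cv2.imwrite("pics/z4.png",A)
for n in M: print(n,"tip",proj(n,TIP),"keyend exp",proj(n,TIP+.03*RP[:,2]),"paddle end",proj(n,TIP+.074*RP[:,2]))
E
```

```text
[3.56733719e-04 1.85477054e-04 2.18399783e-01]
0.010778850427358492 88.16269487142563 5.2083
0.01093324790209007 87.71031282842159 8.5417 [ 2.08619071e-04  2.52557923e-04 -3.04153974e-06]
side tip [311.73502236 169.08725084] keyend exp [316.74486034 161.86983858] paddle end [324.32346523 150.9517378 ]
top tip [369.88563898 172.16459015] keyend exp [371.31540049 175.73150471] paddle end [373.53185944 181.26104212]
```

View pics/z4.png

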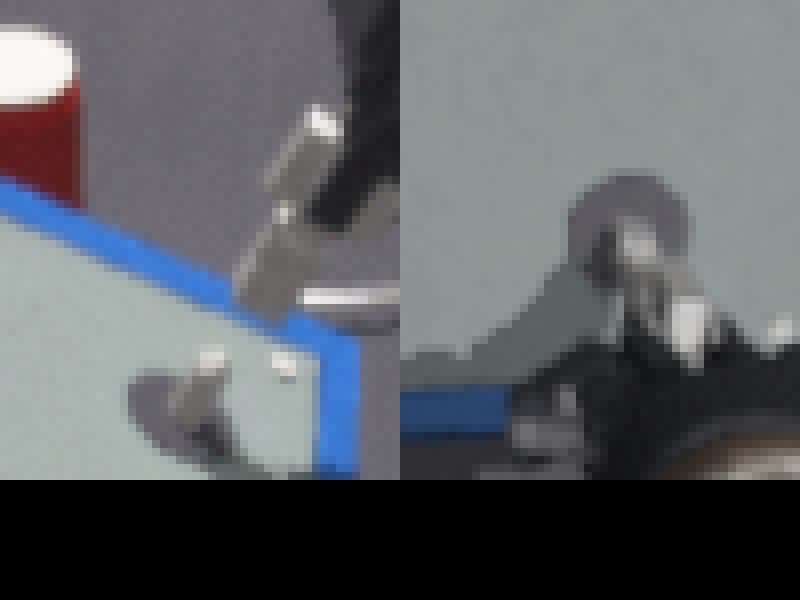

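The side view shows the key's mouth near (317,162.5), against an expected (316.7,161.9) in line with the spindle. The top view agrees. I'll insert it.

```bash
python3 - <<'E'
from h import *
from workcell import arm,observe
np.set_printoptions(precision=4,suppress=True)
n=RP[:,2];G=.2184
def dep():
    o=observe();e=o["eef_pos"]-TIP;return "above tip (x,y,z panel)",RP.T@e-[0,0,G],"F panel",RP.T@o["force"],o["time_s"],o["opening"]
print(*dep())
r=arm.line_to(TIP+n*(G+.006),.06,f_stop=8);print(r,*dep())
if not r:
    r=arm.line_to(TIP+n*(G-.031),.03,f_stop=15);print(r,*dep())
E
```

```text
above tip (x,y,z panel) [0.0001 0.0001 0.0285] F panel [-0.5585 -0.0384 -2.3798] 8.6417 0.010906637969058412
False above tip (x,y,z panel) [-0.0002  0.      0.0056] F panel [-0.1885  1.0252 -1.2685] 9.1667 0.010617127571447543
False above tip (x,y,z panel) [-0.      0.0002 -0.0308] F panel [-4.4585  3.5783  8.2073] 10.55 0.011279631284308197
```

```bash
python3 - <<'E'
from h import *
from workcell import arm,observe
np.set_printoptions(precision=4,suppress=True)
n=RP[:,2];G=.2184
def dep():
    o=observe();e=o["eef_pos"]-TIP;return (RP.T@e-[0,0,G])*1000,"F",RP.T@o["force"],o["time_s"],o["opening"]
for d in range(32,44):
    r=arm.line_to(TIP+n*(G-d*.001),.02,f_stop=20);x=dep();print(d,r,*x)
    if r or x[2][2]>24:break
E
```

```text
32 False [  0.021   0.238 -31.415] F [-6.1764  3.471  10.6253] 10.8 0.01088721872374625
33 False [  0.1586   0.2124 -31.6405] F [-8.3313  5.3639 19.3401] 11.05 0.010558323388079063
34 False [  0.2755   0.2389 -31.9061] F [-10.2777   6.5884  27.6647] 11.3 0.01125263994816424
```

The spring bottomed at 31.8 mm (about 24 + 7), so the key is home and pressed in. Now I'll turn it.

```bash
python3 - <<'E'
from h import *
from workcell import arm,observe
np.set_printoptions(precision=3,suppress=True)
n=RP[:,2];G=.2184
p=TIP+n*(G-.034)
q0=arm.inverse_kinematics(p,pin(.06));print(q0,observe()["joint_positions"])
for a in(.4,.8,1.2,1.5,1.6,1.66):
    q=np.array(q0,float);q[5]+=a-.06;arm.set_joints(q)
    o=observe();print(a,(RP.T@(o["eef_pos"]-TIP))*1000-[0,0,218.4],RP.T@o["force"],RP.T@o["ft_torque"],o["joint_positions"][5]-q0[5]+.06,o["opening"],o["time_s"])
    if abs(o["force"]).max()>60:break
E
```

```text
[-0.344 -0.256 -0.354  1.017  0.182 -0.293] [-0.344 -0.259 -0.352  1.021  0.182 -0.293]
0.4 [  0.204   0.047 -31.923] [-10.986   4.397  27.56 ] [1.057 3.067 0.003] 0.4004870365953152 0.010659477185515832 11.7167
0.8 [ -0.013  -0.033 -31.956] [-12.243   3.738  27.935] [0.873 3.349 0.   ] 0.8003706390206333 0.011082310222188809 12.1833
1.2 [ -0.22   -0.092 -31.989] [-13.804   2.877  29.066] [0.86  3.647 0.069] 1.2003556908878887 0.010762641239310755 12.65
1.5 [ -0.364  -0.045 -32.025] [-15.382   3.9    30.68 ] [0.877 3.818 0.05 ] 1.5004517506640254 0.010959598510560472 13.0417
1.6 [ -0.418  -0.036 -32.016] [-15.917   3.034  30.167] [0.852 4.011 0.034] 1.6006774456385486 0.010656172804466749 13.2917
1.66 [ -0.448  -0.032 -32.014] [-15.574   3.276  30.449] [0.933 4.015 0.095] 1.6603724765768286 0.010877205557687 13.5417
```

```bash
python3 - <<'E'
from h import *
from workcell import arm,observe
np.set_printoptions(precision=3,suppress=True)
n=RP[:,2];G=.2184
o=observe();arm.pause(.2)
arm.line_to(TIP+n*(G-.0255),.05);o=observe();print(RP.T@o["force"])
arm.set_gripper(.04)
arm.line_to(TIP+n*(G+.08),.2)
qd=ori([0,0,-1],RP[:,0]);arm.set_gripper(.03)
arm.move_pose(HAN+[0,0,.153+.06],qd)
arm.pause(.2);o=observe();print(o["eef_pos"]-HAN,o["time_s"],o["opening"])
A=np.zeros((480,800,3),np.uint8)
for nn,(x,y),px in(("side",(270,135),0),("top",(310,130),400)):
    im=imaging.get_image(nn)[:,:,::-1];cv2.imwrite(f"pics/{nn}2.png",im)
    A[:480,px:px+400]=cv2.resize(im[y:y+84,x:x+70],(400,480),interpolation=cv2.INTER_NEAREST)
cv2.imwrite("pics/z5.png",A)
E
```

```text
[-3.824  1.884  4.927]
[-0.001 -0.001  0.214] 16.25 0.029988051047423723
```

View pics/z5.png

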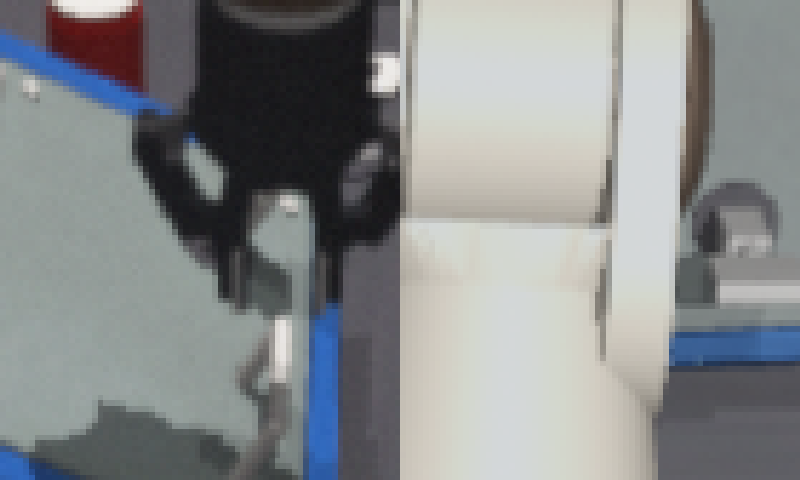

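The key stands on the spindle with its paddle turned along the hinge, at about (375,172) in top. The handle bar is centred between the fingers in side. I'll grip the bar and swing the panel.

```bash
python3 - <<'E'
from h import *
from workcell import arm,observe
np.set_printoptions(precision=3,suppress=True)
off=np.array([0,0,.158])
r=arm.line_to(HAN+off,.1,f_stop=12);o=observe();print(r,o["eef_pos"]-HAN,o["force"])
if not r:
    arm.set_gripper(0,30);o=observe();print("grip",o["opening"],o["finger_force"],o["force"],o["time_s"])
    if o["opening"]>.005:
        for th in np.arange(.1,1.35,.1):
            r=arm.line_to(arc(th)+off,.08,f_stop=45);o=observe()
            print(round(th,2),r,(o["eef_pos"]-arc(th)-off)*1000,o["force"],o["opening"],o["time_s"])
            if r:break
E
```

```text
False [ 0.    -0.     0.159] [-0.175 -0.468  0.024]
grip 0.008722530658690901 29.756421446800232 [-7.961 -1.211  4.558] 17.3583
0.1 False [-0.657 -0.046  1.043] [-7.576  0.102 -0.855] 0.009144819466758962 17.7
0.2 False [-0.748 -0.055  1.894] [-9.205 -1.041  0.058] 0.008646593632197904 18.0417
0.3 False [-0.798 -0.035  2.282] [-11.486  -0.788   1.027] 0.008516001945603995 18.3833
0.4 False [-0.889 -0.022  2.444] [-11.228  -1.054   2.199] 0.008537345674596415 18.725
0.5 False [-1.004 -0.039  2.59 ] [-11.772  -1.504   1.455] 0.008247749854439273 19.0667
0.6 False [-1.187 -0.05   2.755] [-12.402  -1.012   2.825] 0.008736109122632747 19.4083
0.7 False [-1.388 -0.035  2.986] [-13.355  -1.041   3.48 ] 0.008528947152839942 19.75
0.8 False [-1.617 -0.032  3.322] [-15.233  -0.883   6.032] 0.008426447176043616 20.0917
0.9 False [-1.886 -0.034  3.781] [-16.463  -0.482   8.148] 0.008711741725953305 20.4333
1.0 False [-2.112 -0.066  4.317] [-17.082  -0.792  10.221] 0.008620959915660226 20.775
1.1 False [-2.322 -0.049  4.92 ] [-17.786  -0.688  13.56 ] 0.00870106212287164 21.1167
1.2 False [-2.488 -0.037  5.516] [-16.936  -0.422  15.747] 0.008451805022405815 21.4583
1.3 False [-2.666 -0.054  6.223] [-15.636  -1.742  18.361] 0.008545304077110226 21.8
```

```bash
python3 - <<'E'
from h import *
from workcell import arm,observe
np.set_printoptions(precision=3,suppress=True)
off=np.array([0,0,.158])
for th in(1.33,1.36,1.39):
    r=arm.line_to(arc(th)+off,.05,f_stop=15);o=observe();print(th,r,(o["eef_pos"]-arc(th)-off)*1000,o["force"])
    if r or o["force"][0]<-32:break
arm.set_gripper(.032);p=observe()["eef_pos"]
arm.line_to(p+[0,0,.09],.15);p=observe()["eef_pos"]
arm.move_pose(p+[-.1,.25,.03],ori([0,0,-1],RP[:,0]))
arm.pause(.2);print(observe()["time_s"],observe()["force"])
A=np.zeros((480,800,3),np.uint8)
for nn,(x,y),px in(("side",(230,90),0),("top",(280,90),400)):
    im=imaging.get_image(nn)[:,:,::-1];cv2.imwrite(f"pics/{nn}3.png",im)
    A[:480,px:px+400]=cv2.resize(im[y:y+144,x:x+120],(400,480),interpolation=cv2.INTER_NEAREST)
cv2.imwrite("pics/z6.png",A)
E
```

```text
1.33 False [-4.215 -0.161  5.112] [-31.096  -2.281  14.097]
1.36 False [-6.155 -0.323  3.238] [-52.219  -3.171   4.963]Traceback (most recent call last):
  File "<stdin>", line 9, in <module>
workcell.IKError: the arm cannot follow that straight line within its joint ranges
```

```bash
python3 - <<'E'
from h import *
from workcell import arm,observe
np.set_printoptions(precision=3,suppress=True)
o=observe();p=o["eef_pos"];print(o["opening"],o["force"],p)
for d in(.06,.05,.04,.034):
    try: arm.line_to(p+[0,0,d],.1);print("up",d);break
    except arm.IKError: pass
p=observe()["eef_pos"];print(p,observe()["force"])
arm.line_to(p+[-.15,0,.03 if p[2]<.52 else 0],.2)
p=observe()["eef_pos"];arm.move_pose(p+[-.03,.22,0],ori([0,0,-1],RP[:,0]))
arm.pause(.2);print(observe()["time_s"],observe()["force"])
A=np.zeros((480,800,3),np.uint8)
for nn,(x,y),px in(("side",(230,90),0),("top",(280,90),400)):
    im=imaging.get_image(nn)[:,:,::-1];cv2.imwrite(f"pics/{nn}3.png",im)
    A[:480,px:px+400]=cv2.resize(im[y:y+144,x:x+120],(400,480),interpolation=cv2.INTER_NEAREST)
cv2.imwrite("pics/z6.png",A)
E
```

```text
0.03229707601868707 [-0.192 -0.227 -0.019] [ 0.649 -0.019  0.495]
up 0.06
[ 0.649 -0.019  0.554] [ 0.453 -0.895  0.642]
25.6 [-0.048  0.026  0.677]
```

View pics/z6.png

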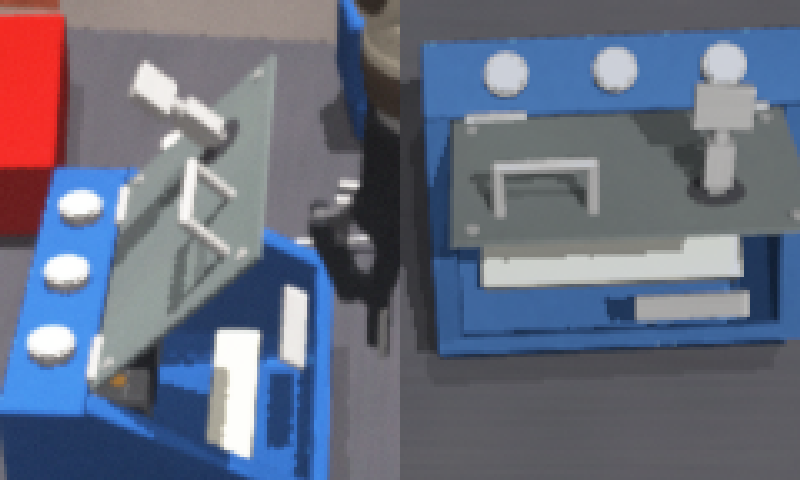

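The picture shows the panel fully open with the key home on the spindle (about (372,135) in top). The arm is clear of everything, so I'll hand in.

```bash
python3 -c "
from workcell import arm,ticket
arm.pause(.3);print(ticket.finish_job())"
```

```text
the job is handed in; nothing more can be done
None
```

I pushed the square-socket key home, turned the latch a quarter turn, swung the panel open to its stop, left the key on the spindle and handed the job in at about 26 s; no verdict was returned.

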